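# Fill the patty tray, then take a contact temperature reading on the marked patty

## Robot

A 6-joint arm with a two-finger parallel gripper is mounted at the origin on a cart in front of the work surface, level with it; the furniture and walls round the work are solid. World frame = base frame: x ahead of the robot, y to its left, z up, the work surface at z = 0. Lengths are in m, angles in rad, forces in N, time in s.
With the tool pointing down it reaches from about 0.375 to 0.975 m from the base axis. Payload 3.8 kg.
Tool frame: the origin (TCP) lies on the mounting face of the last link; the fingertips stand 173 mm ahead of it and the grasp point (between the pads) lies 155 mm ahead of it (bot.hold_point_z is the distance from the TCP to the grasp point, in m); z points along the fingers, y is the line along which they close (so a half turn about z gives the same grasp; the last joint's range is limited). The gripper opens to 85 mm and grips with 20 to 120 N. Pads are 22 mm wide; open, the fingers measure 114 mm over their backs; the gripper's body (76 mm by 85 mm) begins 54 mm behind the grasp point. The pads swing forward as they close: fully open they stand 13 mm farther back than shut.
Start: joints at [1.094, 0.264, 1.604, -0, 1.274, -0.037], TCP at [0.287, 0.611, 0.405] pointing down, gripper open.
Joint ranges: [-2.63, 2.63], [-0.94, 2.18], [0.31, 2.57], [-1.31, 4.45], [0, 2.66], [-2.55, 2.55]. Speed limits (rad/s): [2.57, 2.57, 3.14, 3.14, 3.14, 3.14].

## Interface

Orientations are given as a rotation vector (axis times angle).
In Python, from workcell import bot, optics gives the robot as it stands.
- The arm moves only by the shell command python3 -m jog 'ROWS' [OPENING] [FORCE]. ROWS is JSON, a list of rows, each an object of numbers: "dx", "dy", "dz": the shift along the tool's x, y, z in mm; "ax", "ay", "az": the turn, a rotation vector about the tool's x, y, z in degrees. A call has 1 to 20 rows; each row shifts and turns the commanded pose from where the row before left it, along the tool's axes as they then stand; what a row does not reach is not made up. A row lasts 1/12 s, in which the tool goes at most 41.7 mm and 7.16 degrees, less where a joint would pass 70% of its speed; a pose out of reach is approached as far as the arm can. A call with a gripper value outside its range is refused whole. OPENING is the opening, from 0 (shut) to 1 (fully open), set as the call begins (- or left out, the last holds). The fingers move at their own pace and stop on an object; FORCE is the grip in N (left out, the last holds). Time passes only in rows, so rows that do not move let the fingers close. It gives the time, the measured TCP pose, the force, the opening and the grip force at its end, in the units of the state.
- bot.read_state(): the state, without advancing time (a new reading comes with each control period).
- optics.read_camera(name): name is "side" or "top" or "wrist"; returns a dict with "img" (420x560x3 uint8, red, green, blue), "vertical_fov" (degrees; the focal length in pixels is half the picture's height over the tangent of half this angle, whatever the lens; pixels are square), "cx", "cy" (the principal point, pixels), "R" (3x3) and "t" (3): a world point X has camera coordinates R X + t; the wrist camera has in their place "tool_from_camera" (4x4, takes a point from camera to tool coordinates, whose origin is the TCP and whose axes are the flange's). Camera axes: x right, y down, z forward; pixel columns grow to the right and rows downward; lengths in m; the calibration is good to about 2 mm. A picture is of the moment at which its call begins: read the wrist's pose just before it. There is no depth.
- bot.finish_job(): hands the job in; it is judged then, once.
The state is a dict: "time": time; "q": joint angles; "joint_vel": joint speeds; "joint_torque": joint torques, N m; "tool_pos": TCP position; "tcp_rot": TCP orientation; "wrist_force": force on the tool from outside, world axes, zero at the start; "torque": the same for the moment, N m; "width": opening from 0.0 (shut) to 1.0 (fully open); "grip_force": force on a finger pad.
Only numpy, scipy, OpenCV 4.12 (cv2) and the standard library are available. Lean on these libraries where they do the work, as an engineer would, in place of code of your own. Each camera call takes 0.05 s, during which the arm holds its last target. There are 200 camera calls.

## Task

Finish the tray of frozen patties: lay the two from the chopping board flat on the two empty paper rounds, one on each and each wholly on its paper. Then lift the orange thermometer out of its stand and, holding it upright, press its spring tip gently on the red spot of the marked patty until the tip is about half-way in; finish while still holding it there. Leave the patties already on the tray and the jars where they are.

Things in the scene. Friction and masses are not known exactly. Their poses are not given: they have to be found in the camera images.
- tray: Aluminium baking tray, fixed, 200 mm (its x) by 340 (y), floor 3 mm thick, rim 19 mm high. Origin: centre of underside; yaw within 0.12 rad. On its floor six cream paper rounds in a grid, at x -38, +38 and y -95, 0, +95 mm; four carry a patty at the start, two are empty. Wall cabinets hang 0.46 m above the worktop from about x = 0.63 m on: keep the wrist clear of them on the way.
- empty_a: One of the two empty paper rounds on the tray (which of the six places varies): cream, flat, 76 mm diameter, stuck down, no obstacle. Origin at its centre, at the height of the tray's floor on which a patty rests; its yaw means nothing.
- empty_b: The other empty paper round, as empty_a.
- patty_a: Round frozen vegetable patty, brown with green and orange specks, rigid, 54 mm diameter, 22 mm high, about 60 g. Origin at the centre of its flat underside, z up. Lies loose on a wooden chopping board (fixed, top 15 mm above the worktop, 220 by 110 mm) left of the tray; the two there lie about 100 mm apart along world x.
- patty_b: Round frozen vegetable patty, brown with green and orange specks, rigid, 54 mm diameter, 22 mm high, about 60 g. Origin at the centre of its flat underside, z up. The second patty on the chopping board, as patty_a.
- patty_m: Round frozen vegetable patty, brown with green and orange specks, rigid, 54 mm diameter, 22 mm high, about 60 g. Origin at the centre of its flat underside, z up. The one with the red spot; it already lies on the tray (loose) and is to stay where it is.
- spot (a point): Centre of the round red spot, 16 mm diameter, flush in the top face of patty_m, 10 mm from that patty's centre; 25 mm above the worktop.
- patty_1: Round frozen vegetable patty, brown with green and orange specks, rigid, 54 mm diameter, 22 mm high, about 60 g. Origin at the centre of its flat underside, z up. Already on the tray, loose; leave it there.
- patty_2: Round frozen vegetable patty, brown with green and orange specks, rigid, 54 mm diameter, 22 mm high, about 60 g. Origin at the centre of its flat underside, z up. Already on the tray, loose; leave it there.
- patty_3: Round frozen vegetable patty, brown with green and orange specks, rigid, 54 mm diameter, 22 mm high, about 60 g. Origin at the centre of its flat underside, z up. Already on the tray, loose; leave it there.
- stand: Black thermometer stand, fixed: 76 mm square foot, four steel posts, 56 mm square top plate with upper face 80 mm above the worktop and a 20 mm hole in its middle. Origin: centre of the foot's underside; yaw within 0.35 rad.
- probe: Contact thermometer, 130 g, standing upright in the stand's hole on its collar; lifts straight out. Origin on its axis at the collar's underside, z up. Grey collar 40 mm diameter, 0 to 6 mm; orange handle 6 to 65 mm, flat-sided, 26 mm along its x, 34 along y, black screen on -x; below, steel stem 9 mm diameter to -52 mm, then a thin spring tip to -72 mm. Yaw as the stand's.
- probe_point (a point): Centre of the flat brass contact face (10 mm diameter) at the lower end of the thermometer's tip; 72 mm below the probe's origin when the tip is fully out, moving up toward it as the tip is pressed in.
- tip (a joint): How far the thermometer's tip is pressed in: 0 m fully out, 0.012 m at its stop. A spring pushes it out: about 0.9 N to start, 2.7 N at 0.006 m, 4.5 N at the stop, beyond which the force rises hard.
- pepper_mill: Bystander: grey-topped glass shaker, 44 mm diameter, 90 mm high, loose, behind the tray and board. Origin at its underside. Leave alone.
- spice_jar: Bystander: spice jar with dark lid, 44 mm diameter, 105 mm high, loose, behind the board and stand. Origin at its underside. Leave alone.
- jam_jar: Bystander: jam jar with white lid, 65 mm diameter, 94 mm high, loose, at the back right. Origin at its underside. Leave alone.
Mind the look-alikes: they are no part of the job. What is shaped like the probe but purple is not meant.

How it is judged:
By the outcome, as a careful person would: the job done as asked, in the order asked, and still so for the second after the job is handed in, while the arm keeps its last pose, push and grip.
It also fails if it takes over 67 s, if anything falls off the work surface, if the arm or the gripper's body presses on something with over 40 N, if the wrist force passes 120 N, or if a joint passes its speed limit or range.

## Working session

There is one attempt and no reset: what is moved stays moved. The work goes in short steps, Python scripts to look and compute and a shell command to move; the robot and the scene stay as the last step left them, time stands still between calls to the robot, and variables do not carry over. Pictures are saved under pics/ and viewed, at most 10 in all, crops included, and the job is handed in when it is done.

```bash
mkdir -p pics; ls; python3 - <<'E'
from workcell import bot, optics
import cv2,numpy as np
s=bot.read_state();print({k:np.round(v,3) for k,v in s.items()},bot.hold_point_z)
for n in("top","side","wrist"):
    c=optics.read_camera(n);cv2.imwrite(f"pics/{n}0.png",c["img"][:,:,::-1])
    print(n,{k:np.round(v,4).tolist() for k,v in c.items() if k!="img"})
E
```

```text
pics
{'time': np.float64(0.0), 'q': array([ 1.094,  0.265,  1.605,  0.   ,  1.274, -0.037]), 'joint_vel': array([ 0.002, -0.001,  0.001, -0.001, -0.   ,  0.   ]), 'joint_torque': array([-0.0000e+00, -5.1515e+01, -3.6730e+01, -0.0000e+00,  1.3000e-02,
       -0.0000e+00]), 'tool_pos': array([0.287, 0.61 , 0.403]), 'tcp_rot': array([-6.850e-01, -3.065e+00,  3.000e-03]), 'wrist_force': array([-0.2  ,  0.482,  0.405]), 'torque': array([-0.013, -0.047, -0.053]), 'grip_force': np.float64(0.0), 'width': np.float64(1.002)} 0.1547
top {'vertical_fov': 54.1876, 'cx': 280.7175, 'cy': 211.2216, 'R': [[-0.0099, -0.9999, -0.0118], [-0.9891, 0.0115, -0.1467], [0.1468, 0.0102, -0.9891]], 't': [0.0043, 0.5635, 1.3694]}
side {'vertical_fov': 53.648, 'cx': 277.7266, 'cy': 216.4777, 'R': [[0.4051, -0.9142, 0.0094], [-0.8, -0.3595, -0.4804], [0.4426, 0.1871, -0.877]], 't': [-0.2097, 0.4809, 1.0038]}
wrist {'vertical_fov': 64.1642, 'cx': 284.5961, 'cy': 216.6054, 'tool_from_camera': [[0.0, -0.9485, -0.3167, 0.0811], [1.0, 0.0002, -0.0007, -0.0], [0.0007, -0.3167, 0.9485, 0.0317], [0.0, 0.0, 0.0, 1.0]]}
```

View pics/top0.png

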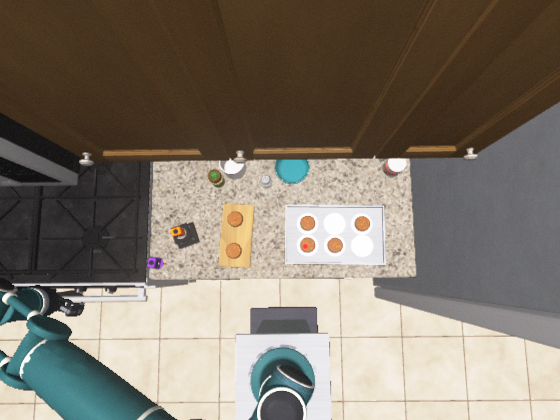

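View pics/side0.png

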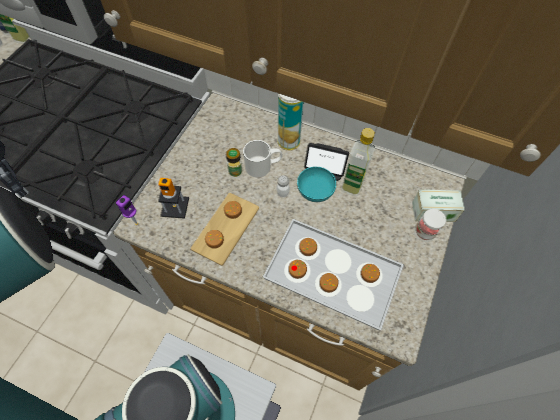

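The top view shows the board patties at (235,218) and (233,251). The empty papers are at (334,223) and (362,246), and the red-spotted patty is at (307,245). The two probe shapes are orange at (177,232), standing in the black stand, and purple at (155,263), the look-alike. I take the orange one. Next I measure from both views and confirm it in a crop.

```bash
cat > h.py <<'E'
import numpy as np, cv2
from workcell import bot, optics
from scipy.spatial.transform import Rotation as Ro
def cam(n):
    s=bot.read_state(); c=optics.read_camera(n); c["f"]=210/np.tan(np.radians(c["vertical_fov"]/2))
    if n=="wrist":
        T=np.eye(4);T[:3,:3]=Ro.from_rotvec(s["tcp_rot"]).as_matrix();T[:3,3]=s["tool_pos"]
        W=np.linalg.inv(T@np.array(c["tool_from_camera"]));c["R"],c["t"]=W[:3,:3],W[:3,3]
    return c
def ray(c,p):
    R=np.array(c["R"]);o=-R.T@np.array(c["t"]);d=R.T@np.array([(p[0]-c["cx"])/c["f"],(p[1]-c["cy"])/c["f"],1]);return o,d
def plane(c,p,z):
    o,d=ray(c,p);return o+d*(z-o[2])/d[2]
def proj(c,X):
    v=np.array(c["R"])@np.array(X)+np.array(c["t"]);return np.array([c["cx"],c["cy"]])+c["f"]*v[:2]/v[2]
def two(c1,p1,c2,p2):
    (a,d),(b,e)=ray(c1,p1),ray(c2,p2);k=np.linalg.lstsq(np.c_[d,-e],b-a,rcond=None)[0]
    P,Q=a+k[0]*d,b+k[1]*e;return (P+Q)/2,np.linalg.norm(P-Q)
def blobs(img,lo,hi,amin=20):
    m=cv2.inRange(cv2.cvtColor(img,cv2.COLOR_RGB2HSV),np.array(lo),np.array(hi))
    m=cv2.morphologyEx(m,cv2.MORPH_CLOSE,np.ones((3,3)))
    n,l,s,c=cv2.connectedComponentsWithStats(m)
    return [(c[i].round(1),int(s[i,4]),s[i,:4].tolist()) for i in range(1,n) if s[i,4]>=amin],m
E
python3 - <<'E'
from h import *
out=[]
for n,box in(("top",(150,155,265,125)),("side",(100,130,320,200))):
    c=cam(n);x,y,w,h=box;im=c["img"].copy()
    for nm,lo,hi in(("brown",(5,150,60),(13,255,200)),("red",(0,200,100),(4,255,255)),("orange",(12,230,200),(20,255,255)),("white",(0,0,225),(40,30,255))):
        for b in blobs(im,lo,hi,6)[0]:
            p=b[0]
            if x<p[0]<x+w and y<p[1]<y+h: print(n,nm,p,b[1],b[2],*[plane(c,p,z).round(4)[:2] for z in(.003,.025,.037)])
    out.append(cv2.resize(im[{"top":210,"side":170}[n]:][:65,{"top":140,"side":110}[n]:][:,:90],None,fx=6,fy=6,interpolation=cv2.INTER_CUBIC))
cv2.imwrite("pics/crop.png",np.vstack(out)[:,:,::-1][:600] if 0 else cv2.resize(np.hstack(out),None,fx=.74,fy=.74)[:,:,::-1])
E
```

```text
top brown [238.5 221.9] 15 [233, 216, 9, 10] [0.5329 0.1478] [0.5302 0.1453] [0.5287 0.1439]
top brown [178.8 231.6] 53 [173, 226, 12, 11] [0.501  0.3578] [0.4987 0.3521] [0.4975 0.3489]
top white [231.2 166.8] 196 [219, 159, 25, 15] [0.7327 0.1751] [0.727  0.1721] [0.7238 0.1705]
top white [397.  164.1] 200 [388, 159, 21, 13] [ 0.735  -0.4195] [ 0.7291 -0.4133] [ 0.726  -0.4099]
top white [336.8 163.5] 6 [336, 161, 2, 6] [ 0.74   -0.2043] [ 0.7341 -0.2014] [ 0.7309 -0.1999]
top white [254.2 181.5] 8 [253, 180, 3, 4] [0.6777 0.0923] [0.6728 0.0907] [0.6701 0.0898]
top white [360.5 185.5] 11 [359, 183, 4, 6] [ 0.6584 -0.2861] [ 0.6538 -0.2819] [ 0.6512 -0.2797]
top white [357.1 193.1] 13 [353, 190, 8, 7] [ 0.631 -0.273] [ 0.6268 -0.269 ] [ 0.6245 -0.2669]
top white [212.6 195.4] 9 [212, 193, 3, 6] [0.629  0.2406] [0.6248 0.2366] [0.6225 0.2345]
top white [384.8 198. ] 8 [384, 196, 2, 6] [ 0.6122 -0.3701] [ 0.6083 -0.3647] [ 0.6061 -0.3617]
top white [401.8 200.6] 14 [400, 198, 5, 7] [ 0.6022 -0.4296] [ 0.5984 -0.4232] [ 0.5963 -0.4198]
top white [329.7 202.6] 13 [327, 201, 7, 5] [ 0.5
[... 2353 characters left out ...]
.387  -0.0264] [ 0.3867 -0.0263]
top white [360.5 264. ] 6 [358, 264, 6, 1] [ 0.3815 -0.2754] [ 0.3811 -0.2715] [ 0.3809 -0.2693]
top white [343.6 272.6] 7 [343, 271, 3, 5] [ 0.3526 -0.2161] [ 0.3527 -0.2131] [ 0.3527 -0.2114]
top white [165.  273.6] 8 [163, 272, 5, 4] [0.3553 0.4019] [0.3554 0.3955] [0.3554 0.392 ]
side red [293.8 267.6] 19 [292, 266, 5, 5] [ 0.4523 -0.0792] [ 0.4438 -0.0817] [ 0.4392 -0.0831]
side orange [161.7 178.6] 7 [160, 178, 5, 3] [0.5599 0.4247] [0.5493 0.4122] [0.5435 0.4054]
side orange [166.5 182.5] 33 [159, 179, 12, 7] [0.5533 0.403 ] [0.5429 0.3909] [0.5372 0.3843]
side white [370.7 285. ] 6 [369, 283, 4, 4] [ 0.4923 -0.2961] [ 0.4831 -0.2943] [ 0.478  -0.2934]
```

View pics/crop.png

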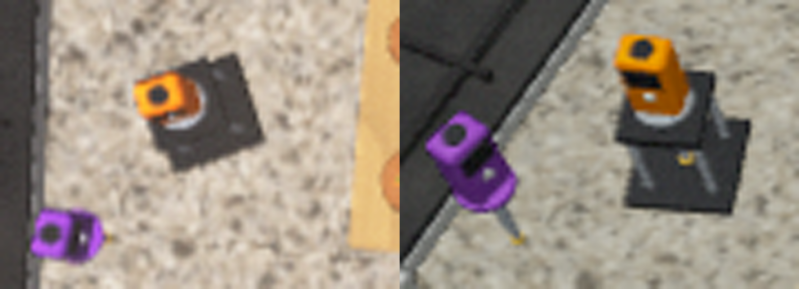

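The crop shows the orange handle upright on its collar in the black stand, with the screen toward −x. The purple one stands beside it without a stand, so the orange one is the probe. Now I swing over for wrist-camera views.

```bash
python3 -m jog '[{"az":-6.3},{"az":-6.3},{"az":-6.3},{"az":-6.3},{"dx":-14,"dy":-30},{"dx":-14,"dy":-30},{"dx":-14,"dy":-30},{"dx":-14,"dy":-30},{"dx":-14,"dy":-30},{"dx":-14,"dy":-30},{"dx":-14,"dy":-30},{"dx":-14,"dy":-30},{"dx":-14,"dy":-30},{"dx":-14,"dy":-30},{"dx":-14,"dy":-30},{"dx":-10,"dy":-30},{},{}]'
python3 - <<'E'
from h import *
c=cam("wrist");cv2.imwrite("pics/w1.png",c["img"][:,:,::-1])
np.savez("w1.npz",**c)
s=bot.read_state();print(s["time"],s["tool_pos"].round(4) if hasattr(s["tool_pos"],"round") else s["tool_pos"],Ro.from_rotvec(s["tcp_rot"]).as_matrix().round(3))
E
```

```text
0.3 [0.2873 0.6107 0.4042] [[-0.905  0.426 -0.   ]
 [ 0.426  0.905 -0.001]
 [ 0.    -0.001 -1.   ]]invalid input
```

View pics/w1.png

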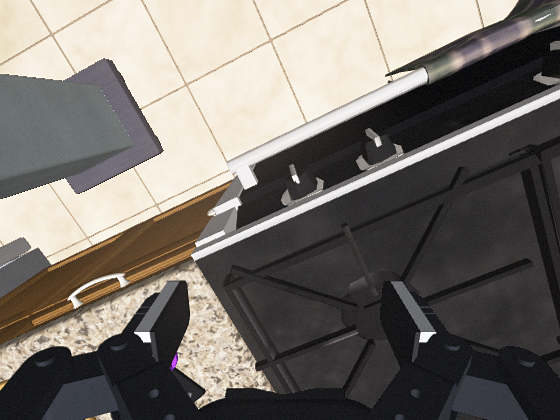

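The view shows only the stove and floor (fingers at (160,320) and (410,320)). The move was refused because of the empty rows, so I write zero rows explicitly.

```bash
python3 -m jog '[{"az":-6.3},{"az":-6.3},{"az":-6.3},{"az":-6.3},{"dx":-14,"dy":-30},{"dx":-14,"dy":-30},{"dx":-14,"dy":-30},{"dx":-14,"dy":-30},{"dx":-14,"dy":-30},{"dx":-14,"dy":-30},{"dx":-14,"dy":-30},{"dx":-14,"dy":-30},{"dx":-14,"dy":-30},{"dx":-14,"dy":-30},{"dx":-14,"dy":-30},{"dx":-10,"dy":-30},{"dx":0},{"dx":0},{"dx":0}]' 2>&1 | tail -5
cat > shot.py <<'E'
from h import *
import sys
c=cam("wrist");cv2.imwrite(f"pics/{sys.argv[1]}.png",c["img"][:,:,::-1]);np.savez(sys.argv[1]+".npz",**c)
E
python3 shot.py w2
```

```text
invalid input
```

View pics/w2.png

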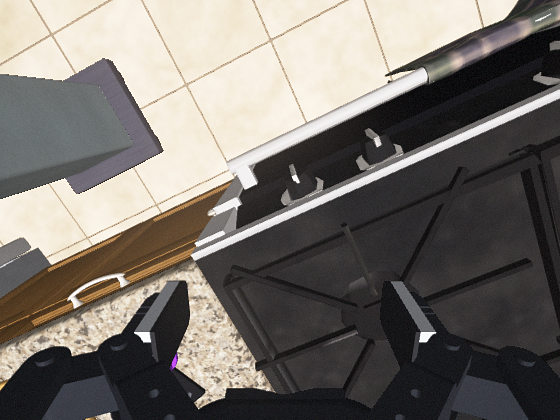

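That was refused again, and the picture is unchanged. Before going on I'll test the row format.

```bash
python3 -m jog --help; python3 -m jog '[{"dx":0,"dy":0,"dz":0,"ax":0,"ay":0,"az":-6.3}]'; echo ---; python3 -m jog '[{"az":-6.3}]'
```

```text
time: 0.43
tool_pos: [0.2874, 0.6107, 0.4045]
tcp_rot: [-0.515, -3.099, 0.0]
wrist_force: [-0.5, -0.1, -0.4]
width: 1.002
grip_force: 0.0
---invalid input: not JSON, or not a number
invalid input
```

All six keys are needed in every row.

```bash
python3 -m jog '[{"dx":0,"dy":0,"dz":0,"ax":0,"ay":0,"az":-6.3},{"dx":0,"dy":0,"dz":0,"ax":0,"ay":0,"az":-6.3},{"dx":0,"dy":0,"dz":0,"ax":0,"ay":0,"az":-6.3},{"dx":-14,"dy":-30,"dz":0,"ax":0,"ay":0,"az":0},{"dx":-14,"dy":-30,"dz":0,"ax":0,"ay":0,"az":0},{"dx":-14,"dy":-30,"dz":0,"ax":0,"ay":0,"az":0},{"dx":-14,"dy":-30,"dz":0,"ax":0,"ay":0,"az":0},{"dx":-14,"dy":-30,"dz":0,"ax":0,"ay":0,"az":0},{"dx":-14,"dy":-30,"dz":0,"ax":0,"ay":0,"az":0},{"dx":-14,"dy":-30,"dz":0,"ax":0,"ay":0,"az":0},{"dx":-14,"dy":-30,"dz":0,"ax":0,"ay":0,"az":0},{"dx":-14,"dy":-30,"dz":0,"ax":0,"ay":0,"az":0},{"dx":-14,"dy":-30,"dz":0,"ax":0,"ay":0,"az":0},{"dx":-14,"dy":-30,"dz":0,"ax":0,"ay":0,"az":0},{"dx":-8,"dy":-30,"dz":0,"ax":0,"ay":0,"az":0},{"dx":0,"dy":0,"dz":0,"ax":0,"ay":0,"az":0},{"dx":0,"dy":0,"dz":0,"ax":0,"ay":0,"az":0},{"dx":0,"dy":0,"dz":0,"ax":0,"ay":0,"az":0}]' && python3 shot.py w3 
python3 -m jog '[{"dx":0,"dy":-35,"dz":0,"ax":0,"ay":0,"az":0},{"dx":0,"dy":-35,"dz":0,"ax":0,"ay":0,"az":0},{"dx":0,"dy":-35,"dz":0,"ax":0,"ay":0,"az":0},{"dx":0,"dy":-35,"dz":0,"ax":0,"ay":0,"az":0},{"dx":0,"dy":-35,"dz":0,"ax":0,"ay":0,"az":0},{"dx":0,"dy":-35,"dz":0,"ax":0,"ay":0,"az":0},{"dx":0,"dy":-35,"dz":0,"ax":0,"ay":0,"az":0},{"dx":0,"dy":-35,"dz":0,"ax":0,"ay":0,"az":0},{"dx":0,"dy":-35,"dz":0,"ax":0,"ay":0,"az":0},{"dx":0,"dy":-35,"dz":0,"ax":0,"ay":0,"az":0},{"dx":0,"dy":0,"dz":0,"ax":0,"ay":0,"az":0},{"dx":0,"dy":0,"dz":0,"ax":0,"ay":0,"az":0},{"dx":0,"dy":0,"dz":0,"ax":0,"ay":0,"az":0}]' && python3 shot.py w4; python3 - <<'E'
import cv2,numpy as np
cv2.imwrite("pics/w34.png",np.vstack([cv2.resize(cv2.imread(f"pics/w{i}.png")[:,:],(400,300)) for i in(3,4)]))
E
```

```text
time: 1.93
tool_pos: [0.4494, 0.2509, 0.4048]
tcp_rot: [0.001, 3.142, 0.001]
wrist_force: [-0.2, 0.5, 0.5]
width: 1.002
grip_force: 0.0
time: 3.07
tool_pos: [0.4497, -0.0983, 0.4046]
tcp_rot: [0.001, -3.141, -0.002]
wrist_force: [0.5, -0.1, -0.1]
width: 1.0
grip_force: 0.0
```

View pics/w34.png

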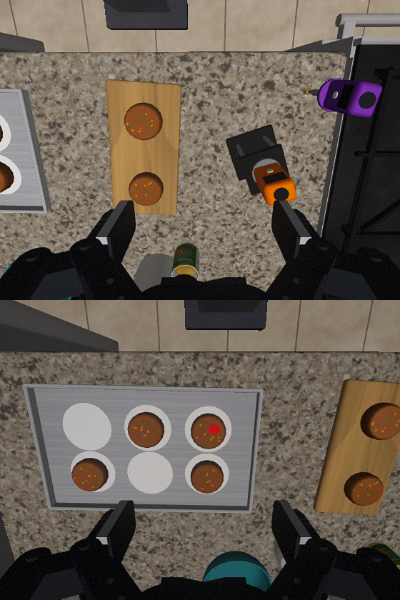

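The upper picture (w3) shows the board patties at full-size pixels (200,169) and (203,265), and the probe and stand at about (370,240). The lower picture (w4) shows the empty papers at (122,178) and (210,241), and the red spot at (300,181). I measure these by mask.

```bash
cat > meas.py <<'E'
from h import *
L=lambda n:{k:v for k,v in np.load(n+".npz").items()}
def hullc(m,seed,r=45,area=False):
    # centroid of convex hull of the mask component nearest the seed
    cs,_=cv2.findContours(m,cv2.RETR_EXTERNAL,cv2.CHAIN_APPROX_NONE)
    cs=[c for c in cs if cv2.contourArea(c)>80]
    d=[np.linalg.norm(c[:,0].mean(0)-seed) for c in cs];h=cv2.convexHull(cs[int(np.argmin(d))]);M=cv2.moments(h)
    return np.array([M["m10"],M["m01"]])/M["m00"],M["m00"]
hsv=lambda c:cv2.cvtColor(c["img"],cv2.COLOR_RGB2HSV)
def brown(c):
    m=cv2.inRange(hsv(c),(0,120,30),(25,255,165));return cv2.morphologyEx(cv2.morphologyEx(m,cv2.MORPH_CLOSE,np.ones((5,5))),cv2.MORPH_OPEN,np.ones((5,5)))
def white(c):
    m=cv2.inRange(hsv(c),(0,0,205),(60,40,255));return cv2.morphologyEx(m,cv2.MORPH_OPEN,np.ones((5,5)))
def red(c): return cv2.inRange(hsv(c),(0,225,150),(5,255,255))
E
python3 - <<'E'
from meas import *
A,B=L("w3"),L("w4")
for c,pts in((A,[(200,169),(203,265),(195,215)]),(B,[(122,178),(210,241),(300,181),(205,181),(290,200)])):
    for u,v in pts: print((u,v),hsv(c)[v,u])
def rep(n,c,m,s,z):
    p,a=hullc(m,s);X=plane(c,p,z);depth=(np.array(c["R"])@X+c["t"])[2]
    print(n,p.round(1),"dia mm",(2*np.sqrt(a/np.pi)*depth/c["f"]*1000).round(1),X.round(4));return X
for n,s in(("a",(200,169)),("b",(203,265))): rep(n,A,brown(A),s,.026)
for n,s in(("a",(535,170)),("b",(508,262))): rep(n+" w4",B,brown(B),s,.026)
P={}
for n,s in(("m",(290,181)),("1",(205,181)),("2",(290,247)),("3",(126,245))): P[n]=rep(n,B,brown(B),s,.014)
for n,s in(("ea",(122,178)),("eb",(210,241))): P[n]=rep(n,B,white(B),s,.003)
rep("spot",B,red(B),(300,181),.025)
# the two empties' papers + tray grid check
g={"m":(-38,95),"1":(-38,0),"ea":(-38,-95),"2":(38,95),"eb":(38,0),"3":(38,-95)}
a=np.array([g[k] for k in g])/1000;b=np.array([P[k][:2] for k in g])
M,_=cv2.estimateAffinePartial2D(a,b,ransacReprojThreshold=.02);print(M.round(4),((a@M[:,:2].T+M[:,2]-b)*1000).round(1))
E
```

```text
(200, 169) [ 13 190 138]
(203, 265) [ 39 175  83]
(195, 215) [ 18 148 177]
(122, 178) [165   3 183]
(210, 241) [  0   1 187]
(300, 181) [  0 230 191]
(205, 181) [ 12 175 108]
(290, 200) [ 12 168 112]
a [204.3 198.3] dia mm 155.5 [0.4633 0.1645 0.026 ]
b [204.3 198.3] dia mm 155.5 [0.4633 0.1645 0.026 ]
a w4 [504.8 208. ] dia mm 160.5 [0.4742 0.14   0.026 ]
b w4 [504.8 208. ] dia mm 160.5 [0.4742 0.14   0.026 ]
m [291.5 183.5] dia mm 52.3 [ 0.45   -0.0908  0.014 ]
1 [204.2 181.5] dia mm 53.0 [ 0.4479 -0.1861  0.014 ]
2 [289.8 247.5] dia mm 52.0 [ 0.5261 -0.0922  0.014 ]
3 [125.6 244.2] dia mm 54.3 [ 0.5221 -0.2829  0.014 ]Traceback (most recent call last):
  File "<stdin>", line 12, in <module>
  File "<stdin>", line 6, in rep
  File "meas.py", line 7, in hullc
    d=[np.linalg.norm(c[:,0].mean(0)-seed) for c in cs];h=cv2.convexHull(cs[int(np.argmin(d))]);M=cv2.moments(h)
                                                                                ~~~~~~~~~^^^
    return _wrapfunc(a, 'argmin', axis=axis, out=out, **kwds)
    return _wrapit(obj, method, *args, **kwds)
    result = getattr(arr, method)(*args, **kwds)
ValueError: attempt to get argmin of an empty sequence
```

```bash
sed -i 's/(0,120,30),(25,255,165)/(0,120,30),(15,255,160)/; s/(0,0,205),(60,40,255)/(0,0,170),(180,18,255)/' meas.py
cat >> meas.py <<'E'
def rep(n,c,m,s,z):
    p,a=hullc(m,s);X=plane(c,p,z);depth=(np.array(c["R"])@X+c["t"])[2]
    print(n,p.round(1),"dia mm",(2*np.sqrt(a/np.pi)*depth/c["f"]*1000).round(1),X.round(4));return X
E
python3 - <<'E'
from meas import *
A,B=L("w3"),L("w4")
for n,s in(("a",(200,169)),("b",(203,265))): rep(n,A,brown(A),s,.026)
for n,s in(("a",(535,170)),("b",(508,262))): rep(n+" w4",B,brown(B),s,.026)
P={}
for n,s in(("m",(290,181)),("1",(205,181)),("2",(290,247)),("3",(126,245))): P[n]=rep(n,B,brown(B),s,.014)
for n,s in(("ea",(122,178)),("eb",(210,241))): P[n]=rep(n,B,white(B),s,.003)
rep("spot",B,red(B),(300,181),.025)
g={"m":(-38,95),"1":(-38,0),"ea":(-38,-95),"2":(38,95),"eb":(38,0),"3":(38,-95)}
a=np.array([g[k] for k in g])/1000;b=np.array([P[k][:2] for k in g])
M,_=cv2.estimateAffinePartial2D(a,b,ransacReprojThreshold=.02);print(M.round(4),((a@M[:,:2].T+M[:,2]-b)*1000).round(1))
E
```

```text
a [200.6 169.2] dia mm 55.1 [0.4318 0.1631 0.026 ]
b [203.8 264.4] dia mm 55.1 [0.5418 0.1579 0.026 ]
a w4 [534.1 169.2] dia mm 58.4 [0.4319 0.1617 0.026 ]
b w4 [508.8 264. ] dia mm 58.3 [0.5411 0.1585 0.026 ]
m [291.5 183.5] dia mm 52.3 [ 0.45   -0.0908  0.014 ]
1 [204.2 181.5] dia mm 53.0 [ 0.4479 -0.1861  0.014 ]
2 [289.8 247.5] dia mm 52.0 [ 0.5261 -0.0923  0.014 ]
3 [125.6 244.2] dia mm 54.3 [ 0.5221 -0.2829  0.014 ]
ea [121.4 176.8] dia mm 74.2 [ 0.4449 -0.2811  0.003 ]
eb [209.7 241.4] dia mm 71.7 [ 0.523  -0.1877  0.003 ]
spot [299.4 180.8] dia mm 14.2 [ 0.4446 -0.0827  0.025 ]
[[ 1.0024  0.0236  0.4857]
 [-0.0236  1.0024 -0.1868]] [[-0.2  0.1]
 [-0.3  0.2]
 [ 0.4 -0. ]
 [-0.1 -0.2]
 [ 0.7 -0. ]
 [-0.6  0. ]]
```

Positions agree across the views and with the tray grid (residuals under 1 mm, tray yaw −1.35°):

| Item | x (m) | y (m) |
|---|---|---|
| Board patty, near (a) | 0.432 | 0.162 |
| Board patty, far (b) | 0.5415 | 0.158 |
| Empty paper, near | 0.445 | −0.281 |
| Empty paper, far | 0.524 | −0.188 |

I pick patty b first.

```bash
python3 -m jog '[{"dx":-11.5,"dy":32,"dz":10,"ax":0,"ay":0,"az":0},{"dx":-11.5,"dy":32,"dz":10,"ax":0,"ay":0,"az":0},{"dx":-11.5,"dy":32,"dz":10,"ax":0,"ay":0,"az":0},{"dx":-11.5,"dy":32,"dz":10,"ax":0,"ay":0,"az":0},{"dx":-11.5,"dy":32,"dz":10,"ax":0,"ay":0,"az":0},{"dx":-11.5,"dy":32,"dz":10,"ax":0,"ay":0,"az":0},{"dx":-11.5,"dy":32,"dz":10,"ax":0,"ay":0,"az":0},{"dx":-11.5,"dy":32,"dz":10,"ax":0,"ay":0,"az":0},{"dx":0,"dy":0,"dz":24,"ax":0,"ay":0,"az":0},{"dx":0,"dy":0,"dz":24,"ax":0,"ay":0,"az":0},{"dx":0,"dy":0,"dz":24,"ax":0,"ay":0,"az":0},{"dx":0,"dy":0,"dz":24,"ax":0,"ay":0,"az":0},{"dx":0,"dy":0,"dz":24,"ax":0,"ay":0,"az":0},{"dx":0,"dy":0,"dz":6,"ax":0,"ay":0,"az":0},{"dx":0,"dy":0,"dz":6,"ax":0,"ay":0,"az":0},{"dx":0,"dy":0,"dz":0,"ax":0,"ay":0,"az":0},{"dx":0,"dy":0,"dz":0,"ax":0,"ay":0,"az":0}]' 1
```

```text
time: 4.53
tool_pos: [0.5418, 0.1576, 0.1937]
tcp_rot: [-0.002, 3.14, 0.001]
wrist_force: [-0.6, 0.4, -0.4]
width: 1.006
grip_force: 0.0
```

Aligned; I lower 1.5 mm and close.

```bash
python3 -m jog '[{"dx":0,"dy":0,"dz":1.5,"ax":0,"ay":0,"az":0},{"dx":0,"dy":0,"dz":0,"ax":0,"ay":0,"az":0},{"dx":0,"dy":0,"dz":0,"ax":0,"ay":0,"az":0},{"dx":0,"dy":0,"dz":0,"ax":0,"ay":0,"az":0},{"dx":0,"dy":0,"dz":0,"ax":0,"ay":0,"az":0},{"dx":0,"dy":0,"dz":0,"ax":0,"ay":0,"az":0},{"dx":0,"dy":0,"dz":0,"ax":0,"ay":0,"az":0},{"dx":0,"dy":0,"dz":0,"ax":0,"ay":0,"az":0}]' 0.4 30;python3 -m jog '[{"dx":0,"dy":0,"dz":-10,"ax":0,"ay":0,"az":0},{"dx":0,"dy":0,"dz":-20,"ax":0,"ay":0,"az":0},{"dx":0,"dy":0,"dz":-20,"ax":0,"ay":0,"az":0},{"dx":0,"dy":0,"dz":-10,"ax":0,"ay":0,"az":0},{"dx":0,"dy":0,"dz":0,"ax":0,"ay":0,"az":0},{"dx":0,"dy":0,"dz":0,"ax":0,"ay":0,"az":0}]'
```

```text
time: 5.2
tool_pos: [0.5421, 0.1568, 0.1927]
tcp_rot: [0.001, 3.14, 0.001]
wrist_force: [-1.4, 0.1, 6.2]
width: 0.606
grip_force: 31.4
time: 5.7
tool_pos: [0.5417, 0.1567, 0.2519]
tcp_rot: [0.0, 3.14, 0.001]
wrist_force: [-0.4, 0.4, -1.2]
width: 0.608
grip_force: 31.9
```

Held (width 0.61 ≈ 52 mm). I carry it over the far empty paper.

```bash
python3 -m jog '[{"dx":1.8,"dy":-34.4,"dz":0,"ax":0,"ay":0,"az":0},{"dx":1.8,"dy":-34.4,"dz":0,"ax":0,"ay":0,"az":0},{"dx":1.8,"dy":-34.4,"dz":0,"ax":0,"ay":0,"az":0},{"dx":1.8,"dy":-34.4,"dz":0,"ax":0,"ay":0,"az":0},{"dx":1.8,"dy":-34.4,"dz":0,"ax":0,"ay":0,"az":0},{"dx":1.8,"dy":-34.4,"dz":0,"ax":0,"ay":0,"az":0},{"dx":1.8,"dy":-34.4,"dz":0,"ax":0,"ay":0,"az":0},{"dx":1.8,"dy":-34.4,"dz":0,"ax":0,"ay":0,"az":0},{"dx":1.8,"dy":-34.4,"dz":0,"ax":0,"ay":0,"az":0},{"dx":1.8,"dy":-34.4,"dz":0,"ax":0,"ay":0,"az":0},{"dx":0,"dy":0,"dz":20,"ax":0,"ay":0,"az":0},{"dx":0,"dy":0,"dz":20,"ax":0,"ay":0,"az":0},{"dx":0,"dy":0,"dz":20,"ax":0,"ay":0,"az":0},{"dx":0,"dy":0,"dz":5,"ax":0,"ay":0,"az":0},{"dx":0,"dy":0,"dz":0,"ax":0,"ay":0,"az":0},{"dx":0,"dy":0,"dz":0,"ax":0,"ay":0,"az":0}]'; python3 -m jog '[{"dx":0,"dy":0,"dz":3,"ax":0,"ay":0,"az":0},{"dx":0,"dy":0,"dz":1,"ax":0,"ay":0,"az":0},{"dx":0,"dy":0,"dz":0,"ax":0,"ay":0,"az":0},{"dx":0,"dy":0,"dz":0,"ax":0,"ay":0,"az":0}]'
```

```text
time: 7.03
tool_pos: [0.523, -0.1869, 0.1854]
tcp_rot: [0.0, -3.14, -0.001]
wrist_force: [-0.2, -0.7, 0.0]
width: 0.613
grip_force: 31.9
time: 7.37
tool_pos: [0.5238, -0.1872, 0.183]
tcp_rot: [-0.001, 3.14, -0.001]
wrist_force: [0.4, -0.1, -0.3]
width: 0.609
grip_force: 31.9
```

```bash
python3 -m jog '[{"dx":0,"dy":0,"dz":1,"ax":0,"ay":0,"az":0},{"dx":0,"dy":0,"dz":1,"ax":0,"ay":0,"az":0},{"dx":0,"dy":0,"dz":0,"ax":0,"ay":0,"az":0},{"dx":0,"dy":0,"dz":0,"ax":0,"ay":0,"az":0}]'
```

```text
time: 7.7
tool_pos: [0.5237, -0.1873, 0.1808]
tcp_rot: [-0.0, 3.141, -0.0]
wrist_force: [-0.1, 1.1, 4.0]
width: 0.612
grip_force: 32.3
```

Contact. Release, lift and go to patty a.

```bash
python3 -m jog '[{"dx":0,"dy":0,"dz":0,"ax":0,"ay":0,"az":0},{"dx":0,"dy":0,"dz":0,"ax":0,"ay":0,"az":0},{"dx":0,"dy":0,"dz":0,"ax":0,"ay":0,"az":0},{"dx":0,"dy":0,"dz":0,"ax":0,"ay":0,"az":0},{"dx":0,"dy":0,"dz":-5,"ax":0,"ay":0,"az":0},{"dx":0,"dy":0,"dz":-15,"ax":0,"ay":0,"az":0},{"dx":0,"dy":0,"dz":-20,"ax":0,"ay":0,"az":0},{"dx":0,"dy":0,"dz":-20,"ax":0,"ay":0,"az":0}]' 0.85; python3 -m jog '[{"dx":9.2,"dy":35,"dz":0,"ax":0,"ay":0,"az":0},{"dx":9.2,"dy":35,"dz":0,"ax":0,"ay":0,"az":0},{"dx":9.2,"dy":35,"dz":0,"ax":0,"ay":0,"az":0},{"dx":9.2,"dy":35,"dz":0,"ax":0,"ay":0,"az":0},{"dx":9.2,"dy":35,"dz":0,"ax":0,"ay":0,"az":0},{"dx":9.2,"dy":35,"dz":0,"ax":0,"ay":0,"az":0},{"dx":9.2,"dy":35,"dz":0,"ax":0,"ay":0,"az":0},{"dx":9.2,"dy":35,"dz":0,"ax":0,"ay":0,"az":0},{"dx":9.2,"dy":35,"dz":0,"ax":0,"ay":0,"az":0},{"dx":9.2,"dy":35,"dz":0,"ax":0,"ay":0,"az":0},{"dx":0,"dy":0,"dz":20,"ax":0,"ay":0,"az":0},{"dx":0,"dy":0,"dz":20,"ax":0,"ay":0,"az":0},{"dx":0,"dy":0,"dz":7,"ax":0,"ay":0,"az":0},{"dx":0,"dy":0,"dz":0,"ax":0,"ay":0,"az":0},{"dx":0,"dy":0,"dz":0,"ax":0,"ay":0,"az":0}]' 1
```

```text
time: 8.37
tool_pos: [0.523, -0.1871, 0.2403]
tcp_rot: [0.0, -3.14, -0.001]
wrist_force: [2.1, 0.6, 0.6]
width: 0.845
grip_force: 0.0
time: 9.62
tool_pos: [0.4313, 0.1624, 0.1931]
tcp_rot: [-0.001, -3.141, 0.001]
wrist_force: [0.3, 0.2, 0.2]
width: 1.0
grip_force: 0.0
```

```bash
python3 -m jog '[{"dx":0,"dy":0,"dz":0,"ax":0,"ay":0,"az":0},{"dx":0,"dy":0,"dz":0,"ax":0,"ay":0,"az":0},{"dx":0,"dy":0,"dz":0,"ax":0,"ay":0,"az":0},{"dx":0,"dy":0,"dz":0,"ax":0,"ay":0,"az":0},{"dx":0,"dy":0,"dz":0,"ax":0,"ay":0,"az":0},{"dx":0,"dy":0,"dz":0,"ax":0,"ay":0,"az":0},{"dx":0,"dy":0,"dz":0,"ax":0,"ay":0,"az":0},{"dx":0,"dy":0,"dz":-10,"ax":0,"ay":0,"az":0},{"dx":0,"dy":0,"dz":-20,"ax":0,"ay":0,"az":0},{"dx":0,"dy":0,"dz":-20,"ax":0,"ay":0,"az":0},{"dx":0,"dy":0,"dz":-10,"ax":0,"ay":0,"az":0},{"dx":0,"dy":0,"dz":0,"ax":0,"ay":0,"az":0}]' 0.4 30;python3 -m jog '[{"dx":-1.2,"dy":-37,"dz":0,"ax":0,"ay":0,"az":0},{"dx":-1.2,"dy":-37,"dz":0,"ax":0,"ay":0,"az":0},{"dx":-1.2,"dy":-37,"dz":0,"ax":0,"ay":0,"az":0},{"dx":-1.2,"dy":-37,"dz":0,"ax":0,"ay":0,"az":0},{"dx":-1.2,"dy":-37,"dz":0,"ax":0,"ay":0,"az":0},{"dx":-1.2,"dy":-37,"dz":0,"ax":0,"ay":0,"az":0},{"dx":-1.2,"dy":-37,"dz":0,"ax":0,"ay":0,"az":0},{"dx":-1.2,"dy":-37,"dz":0,"ax":0,"ay":0,"az":0},{"dx":-1.2,"dy":-37,"dz":0,"ax":0,"ay":0,"az":0},{"dx":-1.2,"dy":-37,"dz":0,"ax":0,"ay":0,"az":0},{"dx":-1.2,"dy":-37,"dz":0,"ax":0,"ay":0,"az":0},{"dx":-1.2,"dy":-37,"dz":0,"ax":0,"ay":0,"az":0},{"dx":0,"dy":0,"dz":20,"ax":0,"ay":0,"az":0},{"dx":0,"dy":0,"dz":20,"ax":0,"ay":0,"az":0},{"dx":0,"dy":0,"dz":20,"ax":0,"ay":0,"az":0},{"dx":0,"dy":0,"dz":5,"ax":0,"ay":0,"az":0},{"dx":0,"dy":0,"dz":0,"ax":0,"ay":0,"az":0},{"dx":0,"dy":0,"dz":0,"ax":0,"ay":0,"az":0}]'
```

```text
time: 10.62
tool_pos: [0.433, 0.1631, 0.2565]
tcp_rot: [0.0, 3.135, 0.003]
wrist_force: [1.0, 0.5, -0.3]
width: 0.606
grip_force: 31.7
time: 12.12
tool_pos: [0.4456, -0.281, 0.1879]
tcp_rot: [0.0, -3.141, -0.001]
wrist_force: [-0.3, -0.2, -0.9]
width: 0.611
grip_force: 31.8
```

```bash
python3 -m jog '[{"dx":0,"dy":0,"dz":4,"ax":0,"ay":0,"az":0},{"dx":0,"dy":0,"dz":2,"ax":0,"ay":0,"az":0},{"dx":0,"dy":0,"dz":0,"ax":0,"ay":0,"az":0},{"dx":0,"dy":0,"dz":0,"ax":0,"ay":0,"az":0}]'
```

```text
time: 12.45
tool_pos: [0.4462, -0.2813, 0.1829]
tcp_rot: [-0.0, 3.141, -0.001]
wrist_force: [-0.1, 0.1, 0.3]
width: 0.607
grip_force: 31.8
```

```bash
python3 -m jog '[{"dx":0,"dy":0,"dz":1,"ax":0,"ay":0,"az":0},{"dx":0,"dy":0,"dz":1,"ax":0,"ay":0,"az":0},{"dx":0,"dy":0,"dz":0,"ax":0,"ay":0,"az":0},{"dx":0,"dy":0,"dz":0,"ax":0,"ay":0,"az":0}]';python3 -m jog '[{"dx":0,"dy":0,"dz":0,"ax":0,"ay":0,"az":0},{"dx":0,"dy":0,"dz":0,"ax":0,"ay":0,"az":0},{"dx":0,"dy":0,"dz":0,"ax":0,"ay":0,"az":0},{"dx":0,"dy":0,"dz":0,"ax":0,"ay":0,"az":0},{"dx":0,"dy":0,"dz":-5,"ax":0,"ay":0,"az":0},{"dx":0,"dy":0,"dz":-15,"ax":0,"ay":0,"az":0},{"dx":0,"dy":0,"dz":-30,"ax":0,"ay":0,"az":0},{"dx":0,"dy":20,"dz":-35,"ax":0,"ay":0,"az":0},{"dx":0,"dy":30,"dz":-35,"ax":0,"ay":0,"az":0},{"dx":0,"dy":30,"dz":-35,"ax":0,"ay":0,"az":0},{"dx":0,"dy":30,"dz":-35,"ax":0,"ay":0,"az":0},{"dx":0,"dy":30,"dz":-30,"ax":0,"ay":0,"az":0},{"dx":0,"dy":0,"dz":0,"ax":0,"ay":0,"az":0},{"dx":0,"dy":0,"dz":0,"ax":0,"ay":0,"az":0},{"dx":0,"dy":0,"dz":0,"ax":0,"ay":0,"az":0}]' 0.85; python3 shot.py w5; python3 - <<'E'
from meas import *
B=L("w5")
T=np.array([.4857,-.1868]);R=np.array([[1,.0236],[-.0236,1]])
for n,g in(("m",(-38,95)),("1",(-38,0)),("A",(-38,-95)),("2",(38,95)),("B",(38,0)),("3",(38,-95))):
    X=T+R@np.array(g)/1000;s=proj(B,[*X,.014]);Y=rep(n,B,brown(B),s,.014);print("   off grid mm",((Y[:2]-X)*1000).round(1))
rep("spot",B,red(B),proj(B,[.4446,-.0827,.025]),.025)
# probe, first view
A=L("w3");im=A["img"][150:310,310:450];cv2.imwrite("pics/p1.png",cv2.resize(im,None,fx=5,fy=3.75 if 0 else 5)[:600,:,::-1] if 0 else cv2.resize(im,(525,600),interpolation=cv2.INTER_CUBIC)[:,:,::-1])
E
```

```text
time: 12.78
tool_pos: [0.4463, -0.2814, 0.1827]
tcp_rot: [-0.0, 3.141, -0.0]
wrist_force: [-5.5, 3.2, 14.9]
width: 0.608
grip_force: 33.2
time: 14.03
tool_pos: [0.4456, -0.1503, 0.3893]
tcp_rot: [0.001, -3.141, 0.001]
wrist_force: [-0.4, 0.4, -0.6]
width: 0.846
grip_force: 0.0
m [341.9 190.4] dia mm 52.7 [ 0.4499 -0.0905  0.014 ]
   off grid mm [-0.1  0.4]
1 [251.4 188.6] dia mm 52.5 [ 0.448  -0.1858  0.014 ]
   off grid mm [0.3 0.1]
A [159.6 186.9] dia mm 54.3 [ 0.4463 -0.2822  0.014 ]
   off grid mm [ 0.8 -1.3]
2 [336.6 256.1] dia mm 52.5 [ 0.5259 -0.0923  0.014 ]
   off grid mm [-0.1  0.4]
B [251.9 253.7] dia mm 52.5 [ 0.5231 -0.1875  0.014 ]
   off grid mm [-0.6  0.2]
3 [167.2 252.9] dia mm 53.7 [ 0.5222 -0.2826  0.014 ]
   off grid mm [0.7 0.1]
spot [351.6 187.9] dia mm 14.3 [ 0.4444 -0.0827  0.025 ]
```

View pics/p1.png

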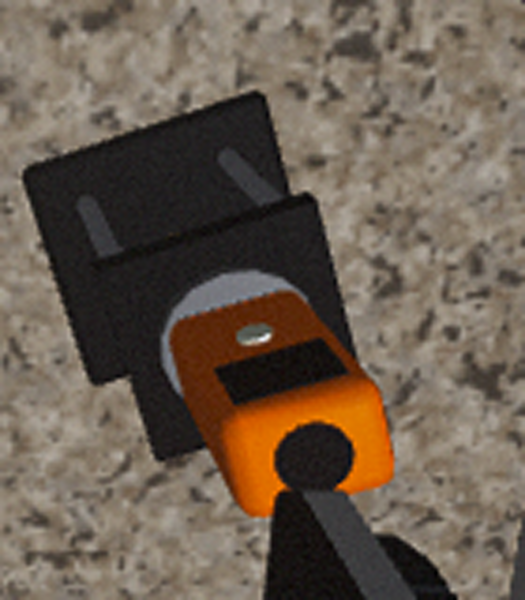

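Both patties lie within 1.5 mm of their paper centres, and the others are unmoved. The crop shows the handle's top button at (315,457), the plate corners at (95,265), (313,195) and (160,460), and the foot edge from (25,175) to (262,93). I convert these to positions.

```bash
python3 - <<'E'
from meas import *
A=L("w3");f=lambda p,z:plane(A,np.array(p)/3.75+[310,150],z)[:2]
print("button",f((315,457),.145).round(4))
a,b,c=[f(p,.08) for p in((95,265),(313,195),(160,460))]
print("plate centre",((b+c)/2).round(4),"sides",np.linalg.norm(b-a).round(4),np.linalg.norm(c-a).round(4))
for n,u,v in(("plate",a,b),("plate2",a,c),("foot",f((25,175),.004),f((262,93),.004)),("foot2",f((25,175),.004),f((93,383),.004))):
    d=v-u;print(n,np.degrees(np.arctan2(d[1],d[0])).round(2),np.linalg.norm(d).round(4))
t=cam("top");m=cv2.inRange(hsv(t),(8,200,150),(20,255,255))[215:245,165:195];ys,xs=np.nonzero(m);p=np.array([xs.mean()+165,ys.mean()+215]);print("top cam",p,plane(t,p,.12).round(4))
E
```

```text
button [0.4887 0.3338]
plate centre [0.488  0.3334] sides 0.055 0.0572
plate 109.02 0.055
plate2 19.89 0.0572
foot 109.83 0.0741
foot2 19.07 0.0731
top cam [176.875   231.15625] [0.4907 0.3336 0.12  ]
```

Three measurements agree: the probe is at (0.4885, 0.3336) with yaw about 19.4°. I move above it and check.

```bash
python3 -m jog '[{"dx":-3.1,"dy":34.6,"dz":0,"ax":0,"ay":0,"az":0},{"dx":-3.1,"dy":34.6,"dz":0,"ax":0,"ay":0,"az":0},{"dx":-3.1,"dy":34.6,"dz":0,"ax":0,"ay":0,"az":0},{"dx":-3.1,"dy":34.6,"dz":0,"ax":0,"ay":0,"az":0},{"dx":-3.1,"dy":34.6,"dz":0,"ax":0,"ay":0,"az":0},{"dx":-3.1,"dy":34.6,"dz":0,"ax":0,"ay":0,"az":0},{"dx":-3.1,"dy":34.6,"dz":0,"ax":0,"ay":0,"az":0},{"dx":-3.1,"dy":34.6,"dz":0,"ax":0,"ay":0,"az":0},{"dx":-3.1,"dy":34.6,"dz":0,"ax":0,"ay":0,"az":0},{"dx":-3.1,"dy":34.6,"dz":0,"ax":0,"ay":0,"az":0},{"dx":-3.1,"dy":34.6,"dz":0,"ax":0,"ay":0,"az":0},{"dx":-3.1,"dy":34.6,"dz":0,"ax":0,"ay":0,"az":0},{"dx":-3.1,"dy":34.6,"dz":0,"ax":0,"ay":0,"az":0},{"dx":-3.1,"dy":34.6,"dz":0,"ax":0,"ay":0,"az":0},{"dx":0,"dy":0,"dz":0,"ax":0,"ay":0,"az":-6.5},{"dx":0,"dy":0,"dz":0,"ax":0,"ay":0,"az":-6.5},{"dx":0,"dy":0,"dz":0,"ax":0,"ay":0,"az":-6.5},{"dx":0,"dy":0,"dz":0,"ax":0,"ay":0,"az":0},{"dx":0,"dy":0,"dz":0,"ax":0,"ay":0,"az":0},{"dx":0,"dy":0,"dz":0,"ax":0,"ay":0,"az":0}]' 1; python3 shot.py w6
```

```text
time: 15.8
tool_pos: [0.4895, 0.3332, 0.3882]
tcp_rot: [0.526, -3.095, 0.001]
wrist_force: [0.3, -0.6, -0.7]
width: 1.0
grip_force: 0.0
```

View pics/w6.png

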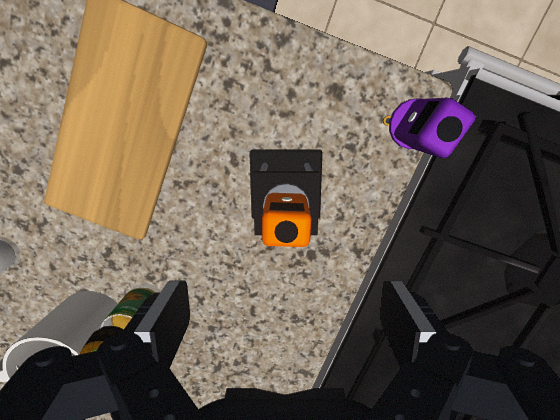

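Squarely aligned: the handle's button is at (286,231), between the fingers. I check it numerically, along with the spice jar near (120,320) for finger clearance.

```bash
python3 - <<'E'
from meas import *
C=L("w6");s=bot.read_state();Rm=Ro.from_rotvec(s["tcp_rot"]).as_matrix()
loc=lambda X:(Rm.T@(X-s["tool_pos"])*1000).round(1)
m=cv2.inRange(hsv(C),(0,0,0),(180,255,70));p,a=hullc(m[215:245,270:303].copy(),(16,16));p=p+[270,215]
X=plane(C,p,.145);print("button",p,a,X,"in tool",loc(X))
o=cv2.inRange(hsv(C),(8,220,190),(22,255,255))[195:260,250:320];r=cv2.minAreaRect(cv2.findNonZero(o));print("top face",np.array(r[0])+[250,195],r[1:],loc(plane(C,np.array(r[0])+[250,195],.145)))
for u,v in((131,292),(120,320),(100,335)): print("jar",loc(plane(C,(u,v),.1)),loc(plane(C,(u,v),.0)))
for u,v in((251,151),(321,151)): print("foot corner",loc(plane(C,(u,v),.004)))
for u,v in((251,180),(321,180)): print("plate corner",loc(plane(C,(u,v),.08)))
E
```

```text
button [285.9909788  231.45331529] 369.5 [0.48876254 0.33351331 0.145     ] in tool [  0.3   0.5 243.6]
top face [286.1797142  229.50718689] ((47.24222946166992, 32.494014739990234), 2.2906100749969482) [  1.7   0.6 243.6]
jar [ -73.4 -134.6  288.6] [-133.6 -187.   388.5]
jar [-102.1 -148.7  288.5] [-173.4 -206.6  388.4]
jar [-118.2 -169.5  288.5] [-195.8 -235.5  388.4]
foot corner [ 36.  -35.6 384.7]
foot corner [ 36.   37.3 384.7]
plate corner [ 21.6 -28.7 308.7]
plate corner [ 21.6  30.  308.6]
```

The probe axis is within about 1 mm of the tool axis and the jar is over 130 mm away. I descend, grip the handle at mid-height and lift.

```bash
python3 -m jog '[{"dx":0.5,"dy":0.5,"dz":25,"ax":0,"ay":0,"az":0},{"dx":0,"dy":0,"dz":25,"ax":0,"ay":0,"az":0},{"dx":0,"dy":0,"dz":25,"ax":0,"ay":0,"az":0},{"dx":0,"dy":0,"dz":25,"ax":0,"ay":0,"az":0},{"dx":0,"dy":0,"dz":10,"ax":0,"ay":0,"az":0},{"dx":0,"dy":0,"dz":5,"ax":0,"ay":0,"az":0},{"dx":0,"dy":0,"dz":0,"ax":0,"ay":0,"az":0},{"dx":0,"dy":0,"dz":0,"ax":0,"ay":0,"az":0},{"dx":0,"dy":0,"dz":0,"ax":0,"ay":0,"az":0}]'; python3 -m jog '[{"dx":0,"dy":0,"dz":0,"ax":0,"ay":0,"az":0},{"dx":0,"dy":0,"dz":0,"ax":0,"ay":0,"az":0},{"dx":0,"dy":0,"dz":0,"ax":0,"ay":0,"az":0},{"dx":0,"dy":0,"dz":0,"ax":0,"ay":0,"az":0},{"dx":0,"dy":0,"dz":0,"ax":0,"ay":0,"az":0},{"dx":0,"dy":0,"dz":0,"ax":0,"ay":0,"az":0},{"dx":0,"dy":0,"dz":0,"ax":0,"ay":0,"az":0},{"dx":0,"dy":0,"dz":0,"ax":0,"ay":0,"az":0},{"dx":0,"dy":0,"dz":0,"ax":0,"ay":0,"az":0},{"dx":0,"dy":0,"dz":0,"ax":0,"ay":0,"az":0}]' 0.1 45
```

```text
time: 16.6
tool_pos: [0.4894, 0.3348, 0.2765]
tcp_rot: [-0.531, 3.093, 0.002]
wrist_force: [-0.6, 0.6, 0.3]
width: 1.002
grip_force: 0.0
time: 17.43
tool_pos: [0.4888, 0.3344, 0.2752]
tcp_rot: [-0.532, 3.095, 0.001]
wrist_force: [-0.5, -0.1, 4.8]
width: 0.394
grip_force: 44.9
```

Gripped (33.5 mm, as the handle's width). I lift straight out, turn back and carry it over the spot.

```bash
python3 -m jog '[{"dx":0,"dy":0,"dz":-8,"ax":0,"ay":0,"az":0},{"dx":0,"dy":0,"dz":-16,"ax":0,"ay":0,"az":0},{"dx":0,"dy":0,"dz":-20,"ax":0,"ay":0,"az":0},{"dx":0,"dy":0,"dz":-20,"ax":0,"ay":0,"az":0},{"dx":0,"dy":0,"dz":-20,"ax":0,"ay":0,"az":0},{"dx":0,"dy":0,"dz":-11,"ax":0,"ay":0,"az":0},{"dx":0,"dy":0,"dz":0,"ax":0,"ay":0,"az":0},{"dx":0,"dy":0,"dz":0,"ax":0,"ay":0,"az":0}]'; python3 -m jog '[{"dx":0,"dy":0,"dz":0,"ax":0,"ay":0,"az":6.5},{"dx":0,"dy":0,"dz":0,"ax":0,"ay":0,"az":6.5},{"dx":0,"dy":0,"dz":0,"ax":0,"ay":0,"az":6.5},{"dx":1.6,"dy":-15,"dz":0,"ax":0,"ay":0,"az":0},{"dx":3.2,"dy":-30,"dz":0,"ax":0,"ay":0,"az":0},{"dx":3.2,"dy":-30,"dz":0,"ax":0,"ay":0,"az":0},{"dx":3.2,"dy":-30,"dz":0,"ax":0,"ay":0,"az":0},{"dx":3.2,"dy":-30,"dz":0,"ax":0,"ay":0,"az":0},{"dx":3.2,"dy":-30,"dz":0,"ax":0,"ay":0,"az":0},{"dx":3.2,"dy":-30,"dz":0,"ax":0,"ay":0,"az":0},{"dx":3.2,"dy":-30,"dz":0,"ax":0,"ay":0,"az":0},{"dx":3.2,"dy":-30,"dz":0,"ax":0,"ay":0,"az":0},{"dx":3.2,"dy":-30,"dz":0,"ax":0,"ay":0,"az":0},{"dx":3.2,"dy":-30,"dz":0,"ax":0,"ay":0,"az":0},{"dx":3.2,"dy":-30,"dz":0,"ax":0,"ay":0,"az":0},{"dx":3.2,"dy":-30,"dz":0,"ax":0,"ay":0,"az":0},{"dx":3.2,"dy":-30,"dz":0,"ax":0,"ay":0,"az":0},{"dx":1.6,"dy":-12,"dz":0,"ax":0,"ay":0,"az":0},{"dx":0,"dy":0,"dz":0,"ax":0,"ay":0,"az":0}]'; python3 shot.py w7;python3 - <<'E'
from h import *
im=cv2.imread("pics/w7.png");t=cam("side");cv2.imwrite("pics/v7.png",np.vstack([im[150:400,180:460],cv2.resize(t["img"][170:320,200:368][:,:,::-1],(280,250))]))
c={k:v for k,v in np.load("w7.npz").items()};s=bot.read_state();Rm=Ro.from_rotvec(s["tcp_rot"]).as_matrix()
print(s["tool_pos"]);print("expected tip px wrist",proj(c,s["tool_pos"]+Rm@[0,0,.267]),"collar",proj(c,s["tool_pos"]+Rm@[0,0,.195]),"side",proj(t,s["tool_pos"]+Rm@[0,0,.267]),proj(t,s["tool_pos"]+Rm@[0,0,.195]))
E
```

```text
time: 18.1
tool_pos: [0.4885, 0.3343, 0.3695]
tcp_rot: [-0.532, 3.096, 0.0]
wrist_force: [-0.1, -0.0, -1.8]
width: 0.396
grip_force: 44.5
time: 19.68
tool_pos: [0.4422, -0.0853, 0.3679]
tcp_rot: [-0.002, -3.138, 0.001]
wrist_force: [-0.1, 0.5, -2.1]
width: 0.39
grip_force: 44.9
[ 0.4427937  -0.08318997  0.36819673]
expected tip px wrist [288.33805618 221.02333659] collar [289.38457511 264.8577753 ] side [295.24707017 257.56025215] [296.64394683 246.10738718]
```

View pics/v7.png

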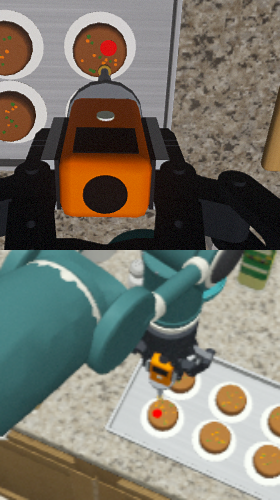

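The probe hangs upright in the grip. Its tip is at about (284,220) in the wrist view, with the red spot beyond at (288,198). I go down until the tip is roughly 10 mm above the patty and compare tip and spot at close range.

```bash
python3 -m jog '[{"dx":-1.7,"dy":0,"dz":20,"ax":0,"ay":0,"az":0},{"dx":0,"dy":0,"dz":20,"ax":0,"ay":0,"az":0},{"dx":0,"dy":0,"dz":15,"ax":0,"ay":0,"az":0},{"dx":0,"dy":0,"dz":10,"ax":0,"ay":0,"az":0},{"dx":0,"dy":0,"dz":0,"ax":0,"ay":0,"az":0},{"dx":0,"dy":0,"dz":0,"ax":0,"ay":0,"az":0},{"dx":0,"dy":0,"dz":0,"ax":0,"ay":0,"az":0}]'; python3 shot.py w8;python3 - <<'E'
from meas import *
c=L("w8");t=cam("side");np.savez("s8.npz",**t);T=cam("top");np.savez("t8.npz",**T)
s=bot.read_state();Rm=Ro.from_rotvec(s["tcp_rot"]).as_matrix();tip=s["tool_pos"]+Rm@[0,0,.267]
pw,ps=proj(c,tip),proj(t,tip);print(s["tool_pos"],tip,"wrist",pw,"side",ps)
print("spot px wrist",proj(c,[.4445,-.0827,.025]),"side",proj(t,[.4445,-.0827,.025]))
def crop(i,p,w,h,k):
    x,y=int(p[0]-w/2),int(p[1]-h/2);print("crop origin",x,y,"scale",k);return cv2.resize(i[y:y+h,x:x+w],None,fx=k,fy=k,interpolation=cv2.INTER_CUBIC)
cv2.imwrite("pics/v8.png",np.hstack([crop(c["img"],pw,100,100,4),crop(t["img"],ps,50,50,8)])[:,:,::-1])
E
```

```text
time: 20.37
tool_pos: [0.446, -0.0824, 0.3053]
tcp_rot: [-0.002, 3.14, -0.0]
wrist_force: [-0.4, 0.1, -2.3]
width: 0.397
grip_force: 44.9
[ 0.44608082 -0.08273002  0.30577685] [ 0.44668474 -0.08288351  0.03877758] wrist [284.41256456 220.68368562] side [294.81814417 265.03053328]
spot px wrist [284.68431335 212.21826239] side [294.23211651 267.52881233]
crop origin 234 170 scale 4
crop origin 269 240 scale 8
```

View pics/v8.png

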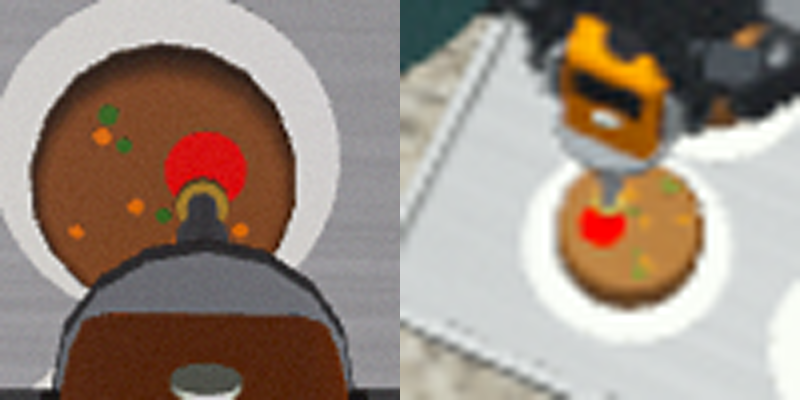

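Tip face (284.5,221.8) and spot (285.5,212) in the wrist view, both within about 1 px of prediction, so the tip is about 2.5 mm too far in +x. I correct that and approach. A helper averages the noisy readings.

```bash
cat > avg.py <<'E'
from h import *
r=[]
for _ in range(12):
    s=bot.read_state();Rm=Ro.from_rotvec(s["tcp_rot"]).as_matrix();r.append(np.r_[s["tool_pos"],s["wrist_force"],Rm[:2,2],s["grip_force"]]);optics.read_camera("wrist")
r=np.array(r);print(s["time"],r.mean(0).round(4),"sd",r.std(0)[:6].round(4))
E
python3 avg.py; python3 -m jog '[{"dx":1.5,"dy":0.5,"dz":0,"ax":0,"ay":0,"az":0},{"dx":1,"dy":0,"dz":0,"ax":0,"ay":0,"az":0},{"dx":0,"dy":0,"dz":4,"ax":0,"ay":0,"az":0},{"dx":0,"dy":0,"dz":4,"ax":0,"ay":0,"az":0},{"dx":0,"dy":0,"dz":2,"ax":0,"ay":0,"az":0},{"dx":0,"dy":0,"dz":0,"ax":0,"ay":0,"az":0},{"dx":0,"dy":0,"dz":0,"ax":0,"ay":0,"az":0}]'; python3 avg.py
```

```text
21.0667 [ 4.45600e-01 -8.28000e-02  3.05000e-01  1.16900e-01 -1.00000e-02
 -1.59170e+00  8.00000e-04 -2.00000e-04  4.48734e+01] sd [2.000e-04 0.000e+00 4.000e-04 5.533e-01 4.935e-01 5.503e-01]
time: 21.7
tool_pos: [0.4428, -0.0822, 0.2941]
tcp_rot: [-0.0, -3.141, -0.0]
wrist_force: [-0.0, 0.1, -0.8]
width: 0.392
grip_force: 44.9
22.25 [ 4.43000e-01 -8.22000e-02  2.94600e-01 -3.64000e-02 -5.86000e-02
 -1.32190e+00  1.00000e-04 -0.00000e+00  4.48726e+01] sd [1.000e-04 0.000e+00 2.000e-04 4.449e-01 5.486e-01 4.238e-01]
```

```bash
cat > tip.py <<'E'
from meas import *
c=cam("wrist");h=hsv(c);s=bot.read_state()
x0,y0,x1,y1=250,190,320,260
r=red(c)[y0:y1,x0:x1];(rc,rr)=cv2.minEnclosingCircle(cv2.findNonZero(r));rc=np.array(rc)+[x0,y0]
g=cv2.inRange(h,(15,110,60),(32,255,255))[y0:y1,x0:x1];n,l,st,ce=cv2.connectedComponentsWithStats(cv2.morphologyEx(g,cv2.MORPH_CLOSE,np.ones((3,3))))
for i in range(1,n):
    if st[i,4]>12: print("gold",st[i].tolist(),ce[i]+[x0,y0])
dep=(np.array(c["R"])@[.4445,-.0827,.025]+c["t"])[2]
print("red circle",rc,rr,"-> r mm",rr*dep/c["f"]*1000,plane(c,rc,.025).round(4),"px mm",dep/c["f"]*1000)
np.savez("tip.npz",**c)
E
python3 tip.py
```

```text
gold [28, 25, 13, 10, 71] [284.05633803 218.81690141]
red circle [284.70000076 220.5       ] 10.31222915649414 -> r mm 7.7526267447029875 [ 0.4443 -0.0824  0.025 ] px mm 0.7517896108641805
```

The brass face is centred on the spot to within about 1 mm. I press in steps, watching the averaged force (baseline −1.4 N).

```bash
python3 -m jog '[{"dx":0,"dy":0,"dz":1,"ax":0,"ay":0,"az":0},{"dx":0,"dy":0,"dz":1,"ax":0,"ay":0,"az":0},{"dx":0,"dy":0,"dz":1,"ax":0,"ay":0,"az":0},{"dx":0,"dy":0,"dz":1,"ax":0,"ay":0,"az":0},{"dx":0,"dy":0,"dz":1,"ax":0,"ay":0,"az":0},{"dx":0,"dy":0,"dz":0,"ax":0,"ay":0,"az":0},{"dx":0,"dy":0,"dz":0,"ax":0,"ay":0,"az":0}]'|head -2; python3 avg.py; python3 -m jog '[{"dx":0,"dy":0,"dz":1,"ax":0,"ay":0,"az":0},{"dx":0,"dy":0,"dz":1,"ax":0,"ay":0,"az":0},{"dx":0,"dy":0,"dz":0,"ax":0,"ay":0,"az":0},{"dx":0,"dy":0,"dz":0,"ax":0,"ay":0,"az":0}]'|head -2; python3 avg.py; python3 tip.py
```

```text
time: 22.93
tool_pos: [0.443, -0.0822, 0.2897]
23.4833 [ 4.43000e-01 -8.22000e-02  2.89600e-01 -3.25900e-01  6.10000e-03
  1.97100e-01  1.00000e-04 -0.00000e+00  4.49351e+01] sd [0.     0.     0.     0.6244 0.3216 0.4234]
time: 23.87
tool_pos: [0.443, -0.0822, 0.2876]
24.4167 [ 4.43000e-01 -8.22000e-02  2.87600e-01  6.62000e-02  5.77000e-02
  1.01480e+00  1.00000e-04 -0.00000e+00  4.50056e+01] sd [0.     0.     0.     0.5944 0.3018 0.442 ]
gold [28, 27, 13, 9, 63] [284.19047619 220.44444444]
red circle [284.57143021 224.        ] 10.618719100952148 -> r mm 7.771385701063093 [ 0.4446 -0.0825  0.025 ] px mm 0.7318571691350473
```

On the spot within about 0.5 mm. Force and travel put the tip about 4.6 mm in, so I add 1.4 mm and check.

```bash
python3 -m jog '[{"dx":0,"dy":0,"dz":0.7,"ax":0,"ay":0,"az":0},{"dx":0,"dy":0,"dz":0.7,"ax":0,"ay":0,"az":0},{"dx":0,"dy":0,"dz":0,"ax":0,"ay":0,"az":0},{"dx":0,"dy":0,"dz":0,"ax":0,"ay":0,"az":0},{"dx":0,"dy":0,"dz":0,"ax":0,"ay":0,"az":0}]'|head -2; python3 avg.py; python3 avg.py; python3 tip.py; python3 - <<'E'
from meas import *
B=L("tip");rep("m",B,brown(B),proj(B,[.45,-.0907,.014]),.014)
t=cam("side")
for n,X in(("A",(.4463,-.2822,.014)),("B",(.5231,-.1875,.014)),("1",(.448,-.1858,.014)),("3",(.5222,-.2826,.014))):
    p=proj(t,X);print(n,p.round(0),hsv(t)[int(p[1]),int(p[0])])
E
```

```text
time: 24.93
tool_pos: [0.443, -0.0822, 0.2862]
25.4833 [ 4.43000e-01 -8.22000e-02  2.86200e-01  7.83000e-02 -2.32200e-01
  1.39340e+00  1.00000e-04 -0.00000e+00  4.50133e+01] sd [0.     0.     0.     0.4195 0.3554 0.5687]
26.0833 [ 0.443  -0.0822  0.2862  0.1051 -0.0665  1.2884  0.     -0.     45.0174] sd [0.     0.     0.     0.4686 0.2354 0.5901]
gold [28, 28, 13, 8, 60] [284.1        221.06666667]
red circle [284.56060791 224.68181992] 10.6937837600708 -> r mm 7.7842705689803 [ 0.4446 -0.0825  0.025 ] px mm 0.7279248153535472
m [278.4 259.8] dia mm 85.2 [ 0.4781 -0.0874  0.014 ]
A [362. 296.] [ 16 166 186]
B [338. 259.] [ 20 163 172]
1 [329. 282.] [ 16 165 187]
3 [370. 273.] [ 17 182 196]
```

The force is 2.8 N above baseline and the travel about 5.8 mm, so the tip is half-way in. The spot has not moved.

```bash
python3 -c "
from workcell import bot
print(bot.finish_job())"
```

```text
the job is handed in; nothing more can be done
None
```

I handed the job in at about 26 s. Both patties lie flat on their own papers, within about 1.5 mm of centre. The orange thermometer is held upright on the red spot with its tip about 6 mm in, half-way.

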